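# Lock off the isolator and hold the terminal lid open

## Robot

A 6-joint arm with a two-finger parallel gripper is mounted at the origin on the work surface. World frame = base frame: x ahead of the robot, y to its left, z up, the work surface at z = 0. Lengths are in m, angles in rad, forces in N, time in s.
With the tool pointing down it reaches from about 0.35 to 0.775 m from the base axis. Payload 5.5 kg.
Tool frame: the origin (TCP) lies midway between the tips of the shut fingers; the grasp point (between the pads) lies 19 mm behind it; z points along the fingers, y is the line along which they close (so a half turn about z gives the same grasp; the last joint's range is limited). The gripper opens to 85 mm and grips with 20 to 120 N. Pads are 22 mm wide; open, the fingers measure 114 mm over their backs; the gripper's body (76 mm by 85 mm) begins 54 mm behind the grasp point. The pads swing forward as they close: fully open they stand 13 mm farther back than shut.
Start: joints at [0.979, 0.313, 0.046, 1.304, 0, 1.431], TCP at [0.251, 0.517, 0.194] pointing down, gripper open.
Joint ranges: [-2.76, 2.76], [-0.86, 1.69], [-1.03, 1.26], [-2.2, 2.34], [-1.47, 1.5], [-3.14, 3.14]. Speed limits (rad/s): [2.57, 2.57, 3.14, 3.14, 3.14, 3.14].

## Interface

Orientations are given as a unit quaternion [w, x, y, z].
In Python, from workcell import telemetry, imaging, env gives the robot as it stands. The module is installed in compiled form; this text tells all that it offers.
- The arm moves only by the tool step_arm, never from a script. Its argument "moves" is a list of rows, each a list of 3 entries, a list of its own where there are three numbers: the shift along the tool's x, y, z in mm, then the turn, a rotation vector about the tool's x, y, z in rad, then the finger opening in mm, from 0 to 85.4. A call has 1 to 8 rows; each row is the pose to reach, as a shift and turn from the pose commanded when the call began, along the tool's axes at that moment; what a row does not reach only later rows make up. A row lasts 1/12 s, in which the tool goes at most 41.7 mm and 7.16 degrees, less where a joint would pass 70% of its speed; a pose out of reach is approached as far as the arm can. A call with a gripper value outside its range is refused whole. The fingers move at their own pace and stop on an object; "grip_force" is the grip in N (left out, the last holds). Time passes only in rows, so rows that repeat a pose let the fingers close. It gives the time, the measured TCP pose, the force, the opening and the grip force at its end, in the units of the state.
- telemetry.get_state(): the state, without advancing time (a new reading comes with each control period).
- imaging.read_camera(name): name is "side" or "top"; returns the picture (400x640x3 uint8, red, green, blue); there is no depth.
- imaging.camera_params(name): a dict with "camera_matrix" (3x3 intrinsics, pixels), "pose" (4x4, takes a point from camera to world coordinates). Camera axes: x right, y up, looking along -z (the intrinsics and any distortion apply to the point x, -y, -z); pixel columns grow to the right and rows downward; lengths in m; the calibration is good to about 2 mm. A picture is of the moment at which its call begins. camera_params takes no time and is no camera call.
- env.hand_in(): hands the job in; it is judged then, once.
The state is a dict: "clock": time; "joint_pos": joint angles; "qvel": joint speeds; "tau": joint torques, N m; "tcp_pos": TCP position; "orientation": TCP orientation; "wrist_force": force on the tool from outside, world axes, zero at the start; "ft_torque": the same for the moment, N m; "finger_gap": finger opening in m; "grip_force": force on a finger pad.
Only numpy, scipy, OpenCV 4.12 (cv2) and the standard library are available. Lean on these libraries where they do the work, as an engineer would, in place of code of your own. Each camera call takes 0.05 s, during which the arm holds its last target. There are 200 camera calls.

## Task

The isolator is already switched off: lock it there by sliding the bolt out of the lid's keeper and fully home into the yellow keeper beside the red isolator handle. Then lift the terminal-box lid to 60 degrees open, give or take five degrees, and finish while still holding it there, steady, so that the fitter has both hands free for the terminals. The lid falls shut if let go; leave the other things on the desk and on the box where they are.

Things in the scene. Friction and masses are not known exactly. Their poses are not given: they have to be found in the camera images.
- bolt (a joint): Barrel bolt on the box's deck: steel rod, 10 mm diameter, 120 mm long, sliding along the box's y axis in two guide straps. Value = travel in m towards the isolator (the box's +y): 0 to 0.010 as found, its right end over the lid and in the small steel keeper on the lid's left edge, barring the lid; 0.040 = at its stop, fully home in the yellow keeper. 2 N of friction; stays where left
- bolt_knob (a point): centre of the bolt's black upright knob (16 mm diameter, 28 mm tall, its axis vertical), 45 mm above the deck; knob and rod move together. Beneath it a thin stem, and the rod lying 11 mm above the deck; the guide straps at either side along the track reach 22 mm above the deck. Axes as the box's
- lid (a joint): Lid of the terminal compartment: grey sheet steel, 204 x 224 x 4 mm, about 0.7 kg, hinged along its far edge. Value = opening angle in rad: 0 shut, 1.047 = 60 degrees, stop at 1.75; it grows as the near edge rises. No stay and no spring: let go below about 90 degrees it falls shut. With the bolt over it (bolt value below about 0.022) it lifts only about 0.05 rad
- lid_handle (a point): middle of the lid's steel bow handle: a round bar of 10 mm diameter, 90 mm between its two legs, parallel to the hinge (the box's y), 40 mm above the lid's upper face (bar's centre), near the lid's near edge, so 173 mm from the hinge axis along the lid. Axes: the lid's own (those of the box while shut)
- lid_hinge (a point): middle of the lid's hinge axis, at the lid's far edge, 102 mm above the desk. The axis runs along the box's y. Axes as the box's
- isolator_keeper (a point): centre of the opening of the yellow keeper (an arch 24 mm wide, 27 mm tall, 10 mm thick) that takes the bolt, beside the red isolator handle on its yellow plate
- box: isolator and terminal box: grey steel box screwed down on the desk, 200 (x) x 440 (y) x 104 mm tall, origin at the centre of its underside; its x axis points from the near side to the hinge side, y along its length (left half: fixed deck with the bolt, the keeper, the red isolator on a yellow plate and two pilot lamps, none over 42 mm above the deck; right half: the lid), z up
- meter: yellow multimeter lying on the desk before the box, 160 x 80 x 44 mm, origin under its centre (bystander)
- mug: white mug beside the box, 82 mm wide, 95 mm tall, origin under its centre (bystander)
- radio: black two-way radio lying on the desk, 110 x 56 x 34 mm with a 75 mm aerial, origin under its centre (bystander)
- valve: small blue flanged valve beside the box, 90 mm long, 78 mm tall, origin under its centre (bystander)
- tape: roll of black tape lying flat, 90 mm diameter, 19 mm tall (bystander)
- spare_gland: grey plastic cable gland, 32 mm diameter, 38 mm tall, standing on the rear of the box's fixed deck, origin under its centre (bystander)

How it is judged:
On the way, in this order (a step that is already met when the one before it is completed fails the run):
1. the bolt is fully home in the isolator's keeper, the lid still shut (value of joint bolt above 0.036 m and value of joint lid below 0.06 rad), for 0.2 s.
2. the lid is raised and held by the robot (value of joint lid above 0.7 rad and contact force between lid and the fingers above 1 N), for 0.2 s.
At the end, for the whole second after the job is handed in: The bolt is home in the isolator's keeper (at least 36 of its 40 mm), the lid stands 60 degrees open (54 to 66), at rest (under 0.1 rad/s), carried by the robot's fingers (over 1 N on the lid) and by none of the loose things (value of joint bolt above 0.036 m and value of joint lid between 0.942 and 1.152 rad and velocity of joint lid between -0.1 and 0.1 rad/s and contact force between lid and the fingers above 1 N and contact force between lid and meter below 0.2 N and contact force between lid and mug below 0.2 N and contact force between lid and radio below 0.2 N and contact force between lid and valve below 0.2 N and contact force between lid and tape below 0.2 N and contact force between lid and spare_gland below 0.2 N); the arm keeps its last pose, push and grip.
It fails at once if another thing on the desk or on the box is shifted by more than 30 mm (distance of any of meter, mug, radio, valve, tape, spare_gland from where it was at the start of the episode above 0.03 m).
It also fails if it takes over 54 s, if anything falls off the work surface, if the arm or the gripper's body presses on something with over 40 N, if the wrist force passes 120 N, or if a joint passes its speed limit or range.

## Working session

There is one attempt and no reset: what is moved stays moved. The work goes in short steps, Python scripts to look and compute and a tool call to move; the robot and the scene stay as the last step left them, time stands still between calls to the robot, and variables do not carry over. Pictures are saved under pics/ and viewed, at most 10 in all, crops included, and the job is handed in when it is done.

Besides the shell and the picture viewer there is one more tool, called after "Call:" as name([rows], argument=value, ...), one row to a line, values as JSON. step_arm: Moves the arm, as the interface text tells. Its arguments: {"type":"object","properties":{"moves":{"type":"array"},"grip_force":{"type":"number"}},"required":["moves"]}

```bash
mkdir -p pics; python3 - <<'E'
from workcell import telemetry, imaging
import cv2
for n in("top","side"):
    cv2.imwrite(f"pics/{n}0.png",imaging.read_camera(n)[:,:,::-1]); p=imaging.camera_params(n); print(n,p)
s=telemetry.get_state(); print(s)
E
```

```text
top {'camera_matrix': array([[475.80966158,   0.        , 314.71642955],
       [  0.        , 475.80966158, 203.22781969],
       [  0.        ,   0.        ,   1.        ]]), 'pose': array([[ 0.13393578,  0.96940275, -0.20571709,  0.32757281],
       [-0.99098375,  0.13175524, -0.02432609,  0.0099065 ],
       [ 0.00352252,  0.20712043,  0.97830911,  1.27607045],
       [ 0.        ,  0.        ,  0.        ,  1.        ]])}
side {'camera_matrix': array([[386.3630776 ,   0.        , 323.60799491],
       [  0.        , 386.3630776 , 194.31488707],
       [  0.        ,   0.        ,   1.        ]]), 'pose': array([[-0.94201297,  0.16753886, -0.29076156,  0.32002179],
       [-0.33542143, -0.49642329,  0.80065997,  0.70791941],
       [-0.01019915,  0.85175973,  0.52383331,  0.57371144],
       [ 0.        ,  0.        ,  0.        ,  1.        ]])}
{'clock': 0.1, 'joint_pos': array([ 9.79413652e-01,  3.13929153e-01,  4.50790583e-02,  1.30357872e+00,
       -1.35895804e-05,  1.43117280e+00]), 'qvel': array([-0.00068736, -0.00115253,  0.00280938, -0.00097294, -0.00053126,
        0.00020726]), 'tau': array([ 3.14536483e-03, -4.81725168e+01,  2.99243510e+01,  1.27735306e-02,
       -1.78186697e-04, -1.78705596e-05]), 'tcp_pos': array([0.25075186, 0.51687423, 0.19349035]), 'orientation': array([-2.85395734e-04,  2.23963600e-01,  9.74597168e-01, -7.64755874e-04]), 'wrist_force': array([-0.10176655, -0.92883641,  0.02370425]), 'ft_torque': array([ 0.00685663,  0.0115879 , -0.02944283]), 'grip_force': 0.0, 'finger_gap': 0.08552536861175161}
```

View pics/top0.png

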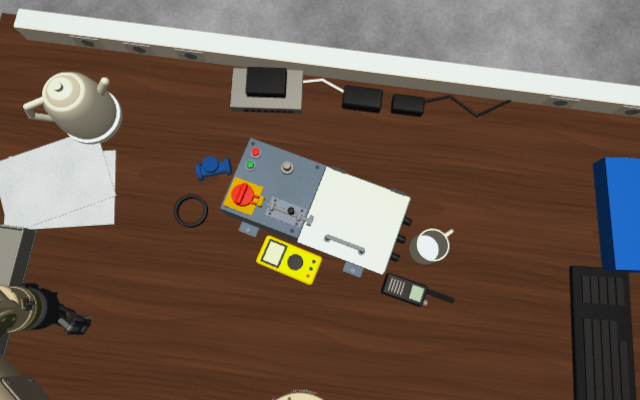

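View pics/side0.png

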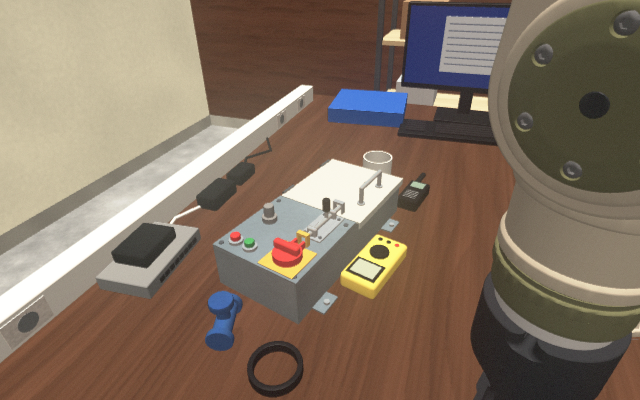

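The top view shows the box at about (250,140)–(410,200)–(380,272)–(222,208), with the knob near (291,211) and the handle bar near (345,243). I'll enlarge it for closer readings.

```bash
python3 - <<'E'
import cv2
a=cv2.imread("pics/top0.png")[130:280,210:420]; cv2.imwrite("pics/c0.png",cv2.resize(a,None,fx=3.8,fy=3.8,interpolation=cv2.INTER_CUBIC))
a=cv2.imread("pics/side0.png")[150:300,210:410]; cv2.imwrite("pics/c1.png",cv2.resize(a,None,fx=4,fy=4,interpolation=cv2.INTER_CUBIC))
E
```

```text
(no output)
```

View pics/c0.png

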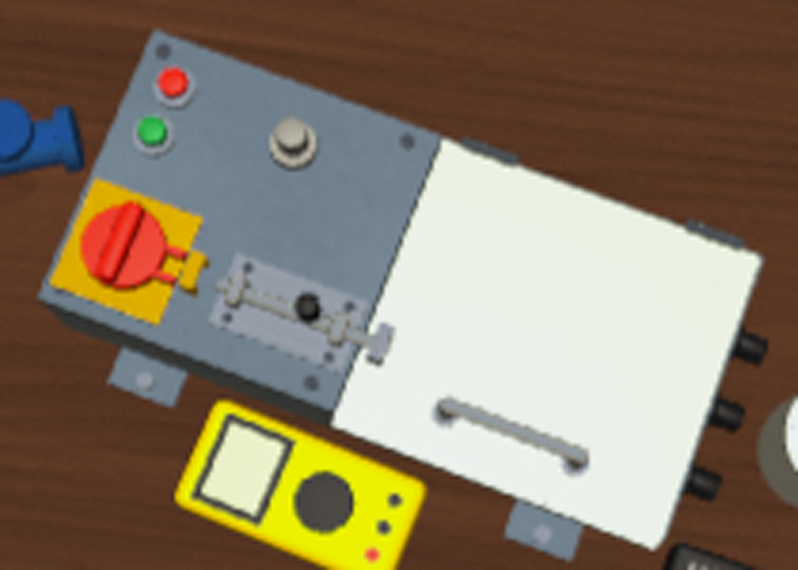

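View pics/c1.png

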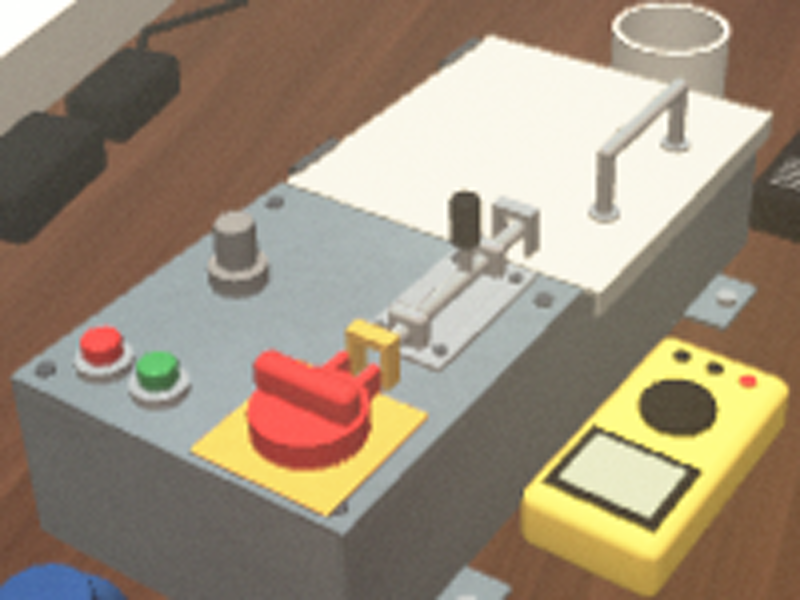

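Crop readings. Top crop: knob (308,305), bar ends (446,405) and (577,458), box corners (153,31), (40,297), (762,258), (655,549). Side crop: knob centre (465,219), bar ends (606,155) and (683,88), deck corners (14,378) and (347,530).

```bash
cat > h.py <<'E'
from workcell import telemetry, imaging
import numpy as np
from scipy.spatial.transform import Rotation as R
def ray(n,u,v):
    p=imaging.camera_params(n);K=p["camera_matrix"];T=p["pose"]
    d=np.linalg.solve(K,[u,v,1.])*[1,-1,-1]
    return T[:3,3],T[:3,:3]@d
def plane(n,u,v,z):
    o,d=ray(n,u,v);return o+d*(z-o[2])/d[2]
def tri(a,b):
    o,d=ray("top",*a);q,e=ray("side",*b)
    s=np.linalg.lstsq(np.c_[d,-e],q-o,rcond=None)[0]
    A,B=o+d*s[0],q+e*s[1];return (A+B)/2,np.linalg.norm(A-B)
t=lambda u,v:(210+(u+.5)/3.8-.5,130+(v+.5)/3.8-.5)
s=lambda u,v:(210+(u+.5)/4-.5,150+(v+.5)/4-.5)
def tool():
    x=telemetry.get_state();w,*v=x["orientation"];return x,R.from_quat([*v,w])
E
python3 - <<'E'
from h import *
np.set_printoptions(precision=4,suppress=True)
print("knob",tri(t(308,305),s(465,210)), plane("top",*t(308,305),.156),plane("side",*s(465,219),.149))
for a,b in(((446,405),(606,155)),((577,458),(683,88))): print("bar",tri(t(*a),s(*b)),plane("top",*t(*a),.148))
for a,b in(((153,31),(14,378)),((40,297),(347,530))):print("cor",tri(t(*a),s(*b)),plane("top",*t(*a),.104))
for a in((762,258),(655,549),(440,138),(334,425)):print("lid",plane("top",*t(*a),.104))
print("keeperY",plane("side",*s(375,345),.12),plane("top",*t(193,270),.125))
x,r=tool();print(r.as_matrix())
E
```

```text
knob (array([0.5392, 0.0928, 0.1538]), np.float64(0.0007778741596398443)) [0.5391 0.0927 0.156 ] [0.5385 0.0937 0.149 ]
bar (array([ 0.4901, -0.0019,  0.1417]), np.float64(0.0005979900093916791)) [ 0.4889 -0.0019  0.148 ]
bar (array([ 0.4671, -0.0877,  0.1435]), np.float64(0.0005761592774185592)) [ 0.4668 -0.0873  0.148 ]
cor (array([0.7233, 0.2289, 0.1022]), np.float64(0.001115346364466247)) [0.7232 0.2288 0.104 ]
cor (array([0.5298, 0.2726, 0.104 ]), np.float64(0.0012770977976557041)) [0.5305 0.2728 0.104 ]
lid [ 0.6211 -0.1979  0.104 ]
lid [ 0.4208 -0.1475  0.104 ]
lid [0.6744 0.025  0.104 ]
lid [0.4724 0.0683 0.104 ]
keeperY [0.5577 0.1695 0.12  ] [0.5579 0.1725 0.125 ]
[[-0.8997  0.4365 -0.0009]
 [ 0.4365  0.8997 -0.0014]
 [ 0.0002 -0.0016 -1.    ]]
```

```bash
cat >> h.py <<'E'
Y=np.deg2rad(13.5); bx=np.array([np.cos(Y),-np.sin(Y),0]); by=np.array([np.sin(Y),np.cos(Y),0])
G=R.from_matrix(np.c_[np.cross(bx,[0,0,-1]),bx,[0,0,-1]])
def go(p):
    x,r=tool(); print("t",x["clock"],"shift mm",(r.inv().apply(np.array(p)-x["tcp_pos"])*1000).round(1),"turn",(r.inv()*G).as_rotvec().round(4),"F",x["wrist_force"].round(1),"gap",x["finger_gap"].round(4))
E
python3 -c "
from h import *
go([.539,.093,.20])"
```

```text
Traceback (most recent call last):
  File "h.py", line 21, in go
    x,r=tool(); print("t",x["clock"],"shift mm",(r.inv().apply(np.array(p)-x["tcp_pos"])*1000).round(1),"turn",(r.inv()*G).as_rotvec().round(4),"F",x["wrist_force"].round(1),"gap",x["finger_gap"].round(4))
                                                                                                                                                                                    ^^^^^^^^^^^^^^^^^^^^^
AttributeError: 'float' object has no attribute 'round'
```

```bash
sed -i 's/x\["finger_gap"\].round(4)/round(x["finger_gap"],4)/' h.py
python3 -c "
from h import *
go([.539,.093,.20])"
```

```text
t 0.1 shift mm [-444.4 -255.5   -6.2] turn [-1.5000e-03  9.0000e-04  1.3547e+00] F [-0.1 -0.9  0. ] gap 0.0855
```

Call:
step_arm([
  [[-36, -20, -3], [0, 0, 0.11], 60],
  [[-72, -41, -6], [0, 0, 0.22], 60],
  [[-108, -62, -6], [0, 0, 0.33], 60],
  [[-144, -83, -6], [0, 0, 0.44], 60],
  [[-180, -104, -6], [0, 0, 0.55], 60],
  [[-216, -124, -6], [0, 0, 0.66], 60],
  [[-252, -145, -6], [0, 0, 0.77], 60],
  [[-288, -166, -6], [0, 0, 0.88], 60],
], grip_force=40)

```text
clock: 0.77
tcp_pos: [0.4381, 0.2404, 0.2001]
orientation: [-0.0, 0.62, 0.785, -0.0]
wrist_force: [2.1, 0.4, 0.1]
finger_gap: 0.0596
grip_force: 0.0
```

```bash
python3 -c "
from h import *
go([.539,.093,.20])"
```

```text
t 0.7667 shift mm [-1.667e+02  6.400e+01  1.000e-01] turn [-3.000e-04  0.000e+00  4.694e-01] F [2.1 0.4 0.1] gap 0.0596
```

Call:
step_arm([
  [[-35, 13, 0], [0, 0, 0.11], 60],
  [[-70, 26, 0], [0, 0, 0.22], 60],
  [[-105, 40, 0], [0, 0, 0.33], 60],
  [[-140, 53, 0], [0, 0, 0.44], 60],
  [[-160, 61, 0], [0, 0, 0.47], 60],
  [[-160, 61, 0], [0, 0, 0.47], 60],
  [[-160, 61, 0], [0, 0, 0.47], 60],
])

```text
clock: 1.35
tcp_pos: [0.5349, 0.1001, 0.1995]
orientation: [-0.001, 0.785, 0.62, -0.001]
wrist_force: [-0.0, -0.4, -0.3]
finger_gap: 0.0602
grip_force: 0.0
```

```bash
python3 -c "
from h import *
go([.539,.093,.134])
import cv2
cv2.imwrite('pics/s1.png',cv2.resize(imaging.read_camera('side')[110:300,210:450,::-1],None,fx=3,fy=3,interpolation=cv2.INTER_CUBIC))"
```

```text
t 1.35 shift mm [-6.   5.7 65.5] turn [-0.0015  0.0001  0.0024] F [-0.  -0.4 -0.3] gap 0.0602
```

View pics/s1.png

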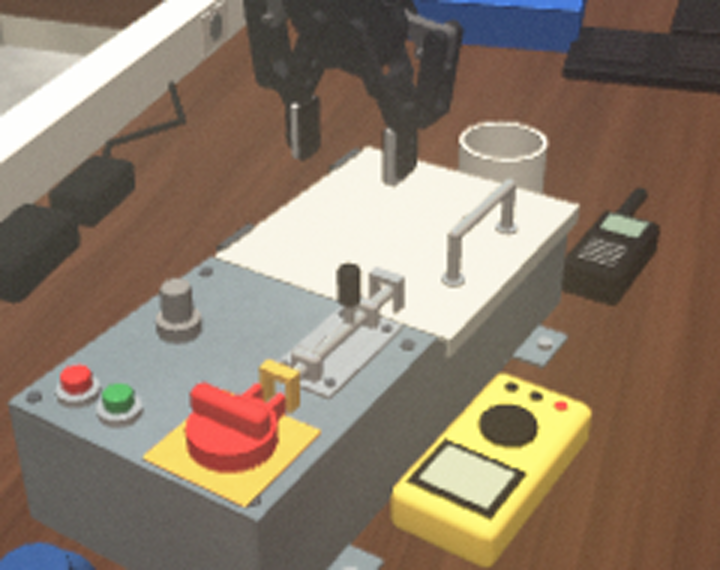

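The open fingers, at (303,130) and (400,160), straddle the column above the knob at (348,285), so I'll descend and close.

Call:
step_arm([
  [[-6, 5.5, 30], [0, 0, 0], 60],
  [[-6, 5.5, 55], [0, 0, 0], 60],
  [[-6, 5.5, 65], [0, 0, 0], 60],
  [[-6, 5.5, 65], [0, 0, 0], 8],
  [[-6, 5.5, 65], [0, 0, 0], 8],
  [[-6, 5.5, 65], [0, 0, 0], 8],
  [[-6, 5.5, 65], [0, 0, 0], 8],
  [[-6, 5.5, 65], [0, 0, 0], 8],
])

```text
clock: 2.07
tcp_pos: [0.5397, 0.0945, 0.1368]
orientation: [0.001, 0.784, 0.621, 0.001]
wrist_force: [0.6, -0.6, 0.3]
finger_gap: 0.0077
grip_force: 0.0
```

Call:
step_arm([
  [[0, 0, 0], [0, 0, 0], 8],
  [[0, 0, 0], [0, 0, 0], 8],
])

```text
clock: 2.23
tcp_pos: [0.5392, 0.0942, 0.1359]
orientation: [0.0, 0.784, 0.621, 0.0]
wrist_force: [-0.0, -0.1, -0.5]
finger_gap: 0.0081
grip_force: 0.0
```

```bash
python3 -c "
from h import *
go([.539,.093,.134]);print('tool x . by',tool()[1].as_matrix()[:,0]@by)"
```

```text
t 2.2333 shift mm [-1.2  0.1  1.9] turn [ 0.0011 -0.0004  0.0047] F [-0.  -0.1 -0.5] gap 0.0081
tool x . by 0.9999889664677996
```

The fingers shut to 8 mm with no grip force, so they missed the knob. I'll look again.

```bash
python3 -c "
from h import *
import cv2
a=cv2.resize(imaging.read_camera('side')[150:270,250:400,::-1],None,fx=4,fy=4,interpolation=cv2.INTER_CUBIC)
b=cv2.resize(imaging.read_camera('top')[160:280,230:280+70,::-1],None,fx=4,fy=4,interpolation=cv2.INTER_CUBIC)
import numpy as np
b=np.zeros((480,200,3),np.uint8)+cv2.resize(imaging.read_camera('top')[180:300,266:316,::-1],(200,480),interpolation=cv2.INTER_CUBIC)
cv2.imwrite('pics/s2.png',np.hstack([a,b]))"
```

```text
(no output)
```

View pics/s2.png

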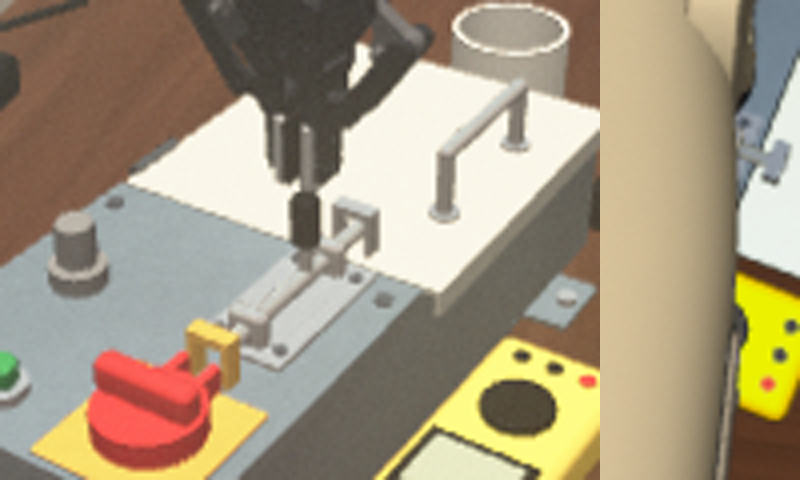

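```bash
python3 -c "
from h import *
p=imaging.camera_params('side');K=p['camera_matrix'];T=p['pose']
def pr(X):
    c=T[:3,:3].T@(np.array(X)-T[:3,3]);c=c*[1,-1,-1];q=K@c;q=q[:2]/q[2];return (q-[250,150])*4+1.5
t0=telemetry.get_state()['tcp_pos']
print('tcp',pr(t0),pr(t0+[0,0,.02]),'knob',pr([.539,.093,.149]),pr([.539,.093,.135]),pr([.539,.093,.163]))
o,d=ray('side',250+305/4,150+220/4)
for z in (.135,.149,.163):print(plane('side',250+305/4,150+220/4,z))
print('tip ray',[plane('side',250+310/4,150+180/4,z) for z in (.136,.15,.163,.175)])
"
```

```text
tcp [304.15928294 241.57506519] [303.86341534 208.41821848] knob [304.48522771 218.07514427] [304.68622142 241.16001015] [304.28041111 194.55120594]
[0.54415124 0.07546672 0.135     ]
[0.53699891 0.09564932 0.149     ]
[0.52984657 0.11583192 0.163     ]
tip ray [array([0.55408189, 0.03886607, 0.136     ]), array([0.54659558, 0.06026544, 0.15      ]), array([0.53964402, 0.08013628, 0.163     ]), array([0.53322718, 0.09847859, 0.175     ])]
```

```bash
python3 -c "
from h import *
np.set_printoptions(precision=3,suppress=True)
print('start tip top',[plane('top',75,322,z) for z in(.17,.2,.23)])
print('s1',[plane('side',210+350/3,110+169/3,z) for z in(.18,.2,.21,.22,.235,.25)])
import cv2
a=cv2.resize(imaging.read_camera('side')[150:220,290:360,::-1],(600,600),interpolation=cv2.INTER_CUBIC)
cv2.imwrite('pics/s3.png',a)
b=imaging.read_camera('top')[:,:,::-1];cv2.imwrite('pics/top3.png',b)"
```

```text
start tip top [array([0.216, 0.536, 0.17 ]), array([0.219, 0.522, 0.2  ]), array([0.222, 0.507, 0.23 ])]
s1 [array([ 0.572, -0.007,  0.18 ]), array([0.559, 0.029, 0.2  ]), array([0.552, 0.048, 0.21 ]), array([0.546, 0.066, 0.22 ]), array([0.537, 0.093, 0.235]), array([0.527, 0.12 , 0.25 ])]
```

View pics/s3.png

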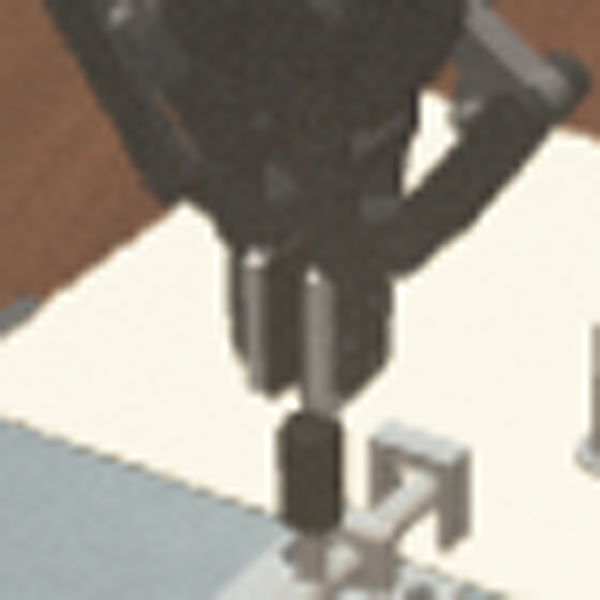

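```bash
python3 -c "
from h import *
import cv2
def pr(n,X):
    p=imaging.camera_params(n);K=p['camera_matrix'];T=p['pose']
    c=T[:3,:3].T@(np.array(X)-T[:3,3]);q=K@(c*[1,-1,-1]);return q[:2]/q[2]
def crop(f,n,x0,y0,w,h,k,pts):
    a=cv2.resize(cv2.imread(f)[y0:y0+h,x0:x0+w],None,fx=k,fy=k,interpolation=cv2.INTER_CUBIC)
    for X,c in pts:
        u=(pr(n,X)-[x0,y0]+.5)*k; print(f,pr(n,X)); cv2.drawMarker(a,tuple(int(i) for i in u),c,0,14,1)
    return a
g=(0,255,0);m=(255,0,255)
a=crop('pics/top0.png','top',20,270,100,100,4,[([.2508,.5169,.1935],g),([.2508,.5169,.2935],m)])
b=crop('pics/top3.png','top',240,140,100,100,4,[([.5392,.0942,.136],g),([.5392,.0942,.236],m)])
cv2.imwrite('pics/m.png',np.hstack([a,b]))"
```

```text
pics/top0.png [ 81.90301374 307.72969163]
pics/top0.png [ 58.29807851 308.11445285]
pics/top3.png [290.45108742 211.373153  ]
pics/top3.png [288.37573871 202.85264072]
```

View pics/m.png

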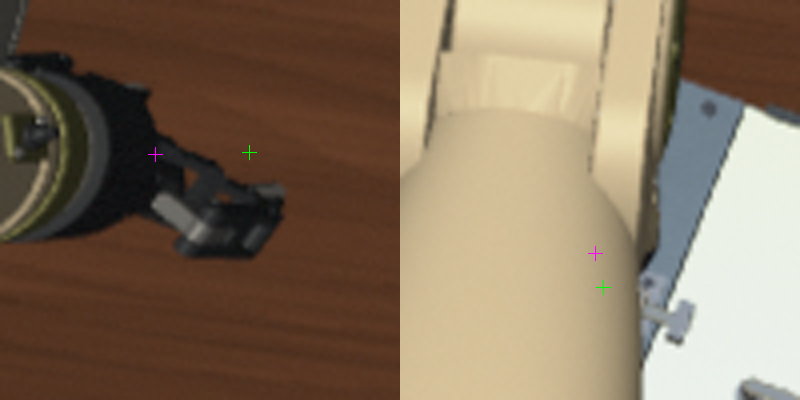

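The images put the fingertips about 35 mm above the reported TCP, or else offset sideways by about 55 mm. Opening, going down 24 mm and closing is safe in both cases and will tell which.

Call:
step_arm([
  [[0, 0, 0], [0, 0, 0], 60],
  [[0, 0, 0], [0, 0, 0], 60],
  [[0, 0, 0], [0, 0, 0], 60],
  [[0, 0, 0], [0, 0, 0], 60],
  [[0, 0, 6], [0, 0, 0], 60],
  [[0, 0, 12], [0, 0, 0], 60],
  [[0, 0, 18], [0, 0, 0], 60],
  [[0, 0, 24], [0, 0, 0], 60],
])

```text
clock: 3.15
tcp_pos: [0.5385, 0.0942, 0.1103]
orientation: [-0.0, 0.784, 0.621, -0.0]
wrist_force: [-0.3, 0.1, -0.3]
finger_gap: 0.0602
grip_force: 0.0
```

Call:
step_arm([
  [[0, 0, 0], [0, 0, 0], 8],
  [[0, 0, 0], [0, 0, 0], 8],
  [[0, 0, 0], [0, 0, 0], 8],
  [[0, 0, 0], [0, 0, 0], 8],
  [[0, 0, 0], [0, 0, 0], 8],
  [[0, 0, 0], [0, 0, 0], 8],
  [[0, 0, 0], [0, 0, 0], 8],
])

```text
clock: 3.73
tcp_pos: [0.5394, 0.0941, 0.1117]
orientation: [0.0, 0.784, 0.621, 0.0]
wrist_force: [1.4, -0.4, 1.1]
finger_gap: 0.0136
grip_force: 39.0
```

The grip holds something at 13.6 mm. I'll slide 14 mm along box +y, check the force, then look.

Call:
step_arm([
  [[3, 0, 0], [0, 0, 0], 8],
  [[6, 0, 0], [0, 0, 0], 8],
  [[10, 0, 0], [0, 0, 0], 8],
  [[14, 0, 0], [0, 0, 0], 8],
  [[14, 0, 0], [0, 0, 0], 8],
])

```text
clock: 4.15
tcp_pos: [0.5428, 0.1086, 0.1117]
orientation: [0.0, 0.784, 0.621, 0.001]
wrist_force: [2.1, -0.6, 2.8]
finger_gap: 0.0142
grip_force: 39.2
```

```bash
python3 -c "
from h import *
go([.539,.093,.11])
import cv2
a=cv2.resize(imaging.read_camera('side')[150:240,270:380,::-1],None,fx=6,fy=6,interpolation=cv2.INTER_CUBIC)
cv2.imwrite('pics/s4.png',a)"
```

```text
t 4.15 shift mm [-16.1  -0.1   1.6] turn [ 0.0012 -0.0008  0.0052] F [ 2.1 -0.6  2.8] gap 0.0142
```

View pics/s4.png

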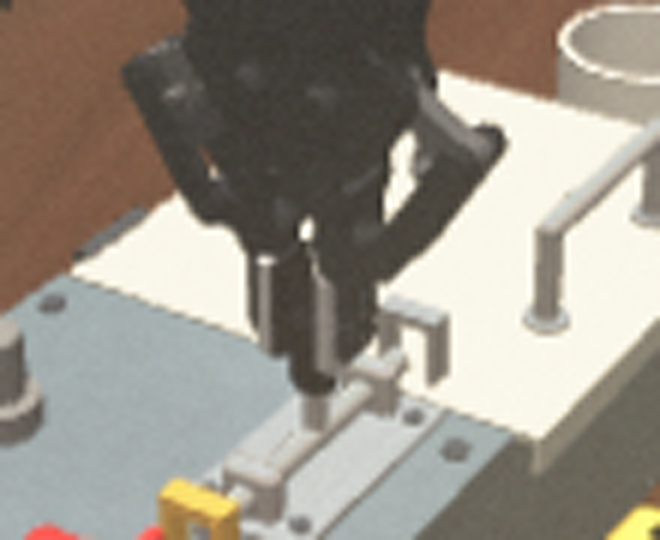

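The knob at (315,345–385) sits between the pads, and it has moved with them. So the fingertips really are about 35 mm above the reported TCP. I'll keep sliding to the stop.

Call:
step_arm([
  [[5, 0, 0], [0, 0, 0], 8],
  [[10, 0, 0], [0, 0, 0], 8],
  [[14, 0, 0], [0, 0, 0], 8],
  [[17, 0, 0], [0, 0, 0], 8],
  [[17, 0, 0], [0, 0, 0], 8],
])

```text
clock: 4.62
tcp_pos: [0.5467, 0.1253, 0.1116]
orientation: [0.0, 0.784, 0.621, 0.001]
wrist_force: [2.2, -0.9, 3.9]
finger_gap: 0.0137
grip_force: 39.4
```

Call:
step_arm([
  [[2, 0, 0], [0, 0, 0], 8],
  [[4, 0, 0], [0, 0, 0], 8],
  [[4, 0, 0], [0, 0, 0], 8],
  [[4, 0, 0], [0, 0, 0], 8],
])

```text
clock: 4.95
tcp_pos: [0.5474, 0.1285, 0.1116]
orientation: [0.0, 0.784, 0.621, 0.001]
wrist_force: [3.7, -1.0, 4.1]
finger_gap: 0.014
grip_force: 39.5
```

Call:
step_arm([
  [[2, 0, 0], [0, 0, 0], 8],
  [[4, 0, 0], [0, 0, 0], 8],
  [[4, 0, 0], [0, 0, 0], 8],
  [[4, 0, 0], [0, 0, 0], 8],
])

```text
clock: 5.28
tcp_pos: [0.5475, 0.1292, 0.1116]
orientation: [0.002, 0.784, 0.62, -0.002]
wrist_force: [2.3, -11.8, 7.0]
finger_gap: 0.0133
grip_force: 39.7
```

Call:
step_arm([
  [[1.5, 0, 0], [0, 0, 0], 8],
  [[3, 0, 0], [0, 0, 0], 8],
  [[3, 0, 0], [0, 0, 0], 8],
  [[3, 0, 0], [0, 0, 0], 8],
])

```text
clock: 5.62
tcp_pos: [0.5475, 0.1292, 0.1115]
orientation: [0.004, 0.785, 0.619, -0.004]
wrist_force: [-0.0, -19.2, 10.2]
finger_gap: 0.0139
grip_force: 39.9
```

Call:
step_arm([
  [[-5.5, 0, 0], [0, 0, 0], 8],
  [[-5.5, 0, 0], [0, 0, 0], 60],
  [[-5.5, 0, 0], [0, 0, 0], 60],
  [[-5.5, 0, 0], [0, 0, 0], 60],
  [[-5.5, 0, 0], [0, 0, 0], 60],
  [[-5.5, 0, -25], [0, 0, 0], 60],
  [[-5.5, 0, -50], [0, 0, 0], 60],
  [[-5.5, 0, -60], [0, 0, 0], 60],
])

```text
clock: 6.28
tcp_pos: [0.5478, 0.1304, 0.1737]
orientation: [0.0, 0.784, 0.621, 0.001]
wrist_force: [0.6, 0.9, 0.3]
finger_gap: 0.06
grip_force: 0.0
```

```bash
python3 -c "
from h import *
go([.4785,-.0448,.165])"
```

```text
t 6.2833 shift mm [-186.4  -27.5    8.4] turn [ 0.0018 -0.0011  0.0054] F [0.6 0.9 0.3] gap 0.06
```

Call:
step_arm([
  [[-38, -5, 0], [0, 0, 0], 60],
  [[-76, -11, 0], [0, 0, 0], 60],
  [[-114, -17, 3], [0, 0, 0], 60],
  [[-150, -23, 6], [0, 0, 0], 60],
  [[-180, -27, 8], [0, 0, 0], 60],
  [[-186, -27, 8], [0, 0, 0], 60],
  [[-186, -27, 8], [0, 0, 0], 60],
  [[-186, -27, 8], [0, 0, 0], 60],
])

```text
clock: 6.95
tcp_pos: [0.4783, -0.0449, 0.1631]
orientation: [-0.0, 0.784, 0.621, 0.0]
wrist_force: [0.2, -0.2, -1.0]
finger_gap: 0.0601
grip_force: 0.0
```

```bash
python3 -c "
from h import *
go([.4785,-.0448,.093])
import cv2
a=imaging.read_camera('side')[90:250,250:450,::-1]; cv2.imwrite('pics/s5.png',cv2.resize(a,None,fx=4,fy=3.75,interpolation=cv2.INTER_CUBIC))"
```

```text
t 6.95 shift mm [ 0.1  0.2 70.1] turn [-0.0002 -0.0007  0.0038] F [ 0.2 -0.2 -1. ] gap 0.0601
```

View pics/s5.png

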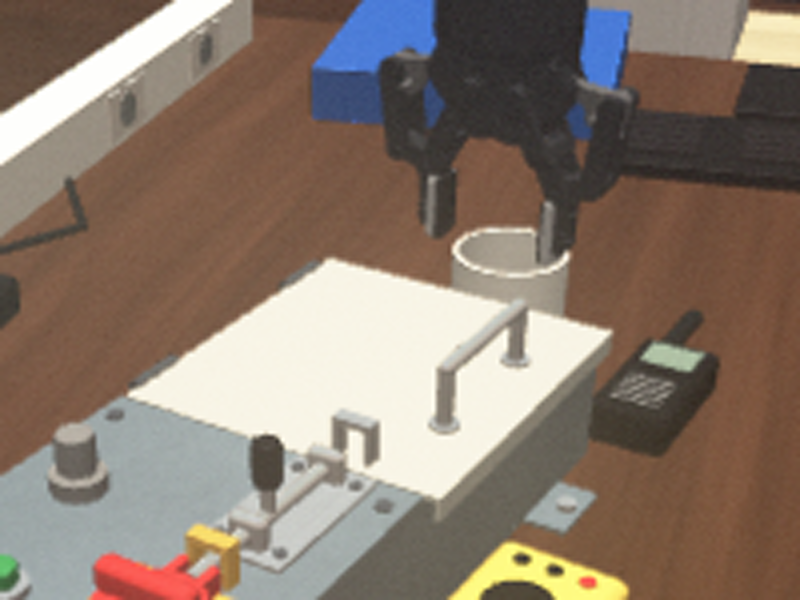

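The bolt is home in the yellow keeper, out of the steel one, with the knob at (267,462). The fingers at (435,205) and (550,235) straddle the bar's middle at (483,335), so I'll descend and grip.

Call:
step_arm([
  [[0, 0, 25], [0, 0, 0], 60],
  [[0, 0, 45], [0, 0, 0], 60],
  [[0, 0, 60], [0, 0, 0], 60],
  [[0, 0, 66], [0, 0, 0], 60],
  [[0, 0, 66], [0, 0, 0], 60],
  [[0, 0, 66], [0, 0, 0], 3],
  [[0, 0, 66], [0, 0, 0], 3],
  [[0, 0, 66], [0, 0, 0], 3],
])

```text
clock: 7.67
tcp_pos: [0.4793, -0.0451, 0.0984]
orientation: [0.001, 0.784, 0.621, 0.001]
wrist_force: [0.7, -0.5, 0.1]
finger_gap: 0.0242
grip_force: 0.0
```

Call:
step_arm([
  [[0, 0, 0], [0, 0, 0], 3],
  [[0, 0, 0], [0, 0, 0], 3],
  [[0, 0, 0], [0, 0, 0], 3],
  [[0, 0, 0], [0, 0, 0], 3],
  [[0, 0, 0], [0, 0, 0], 3],
])

```text
clock: 8.08
tcp_pos: [0.4808, -0.0456, 0.0985]
orientation: [0.002, 0.784, 0.621, 0.002]
wrist_force: [4.3, -0.3, 0.3]
finger_gap: 0.0081
grip_force: 39.0
```

Call:
step_arm([
  [[0, 3, -11], [0, 0, 0], 3],
  [[0, 7, -22], [0, 0, 0], 3],
  [[0, 12, -33], [0, 0, 0], 3],
  [[0, 17, -43], [0, 0, 0], 3],
  [[0, 17, -43], [0, 0, 0], 3],
  [[0, 17, -43], [0, 0, 0], 3],
])

```text
clock: 8.58
tcp_pos: [0.4953, -0.0491, 0.14]
orientation: [0.0, 0.784, 0.621, 0.0]
wrist_force: [5.0, -0.2, -7.5]
finger_gap: 0.008
grip_force: 39.1
```

Call:
step_arm([
  [[0, 6, -10], [0, 0, 0], 3],
  [[0, 12, -20], [0, 0, 0], 3],
  [[0, 19, -29], [0, 0, 0], 3],
  [[0, 27, -38], [0, 0, 0], 3],
  [[0, 36, -46], [0, 0, 0], 3],
  [[0, 44, -53], [0, 0, 0], 3],
  [[0, 54, -60], [0, 0, 0], 3],
  [[0, 63, -67], [0, 0, 0], 3],
])

```text
clock: 9.25
tcp_pos: [0.551, -0.0622, 0.2067]
orientation: [-0.004, 0.784, 0.621, -0.003]
wrist_force: [-9.8, 1.9, 6.9]
finger_gap: 0.0079
grip_force: 39.8
```

```bash
python3 -c "
from h import *
x,r=tool();d=x['tcp_pos']-[.4808,-.0456,.0985];print(d@bx,d@by,d[2],x['wrist_force'],x['ft_torque'],r.apply([0,0,1]))"
```

```text
0.07214261720317885 0.00020571979718099804 0.1082432389545922 [-9.84686922  1.87284088  6.8580414 ] [ 0.5350615   2.25039925 -0.02302839] [-0.00977012  0.00200473 -0.99995026]
```

Call:
step_arm([
  [[0, 0, 0], [0, 0, 0], 3],
  [[0, 0, 0], [0, 0, 0], 3],
  [[0, 0, 0], [0, 0, 0], 3],
])

```text
clock: 9.5
tcp_pos: [0.5519, -0.0625, 0.2073]
orientation: [-0.003, 0.784, 0.621, -0.002]
wrist_force: [-9.5, 2.7, 8.0]
finger_gap: 0.0085
grip_force: 40.0
```

```bash
python3 -c "
from h import *
x,r=tool();d=x['tcp_pos']-[.4808,-.0456,.0985];print(d@bx,d@by,d[2],x['wrist_force'],x['ft_torque'],r.apply([0,0,1]))"
```

```text
0.07303186684518934 0.00019563593454480506 0.1088388087868005 [-9.54596853  2.69073085  8.01472303] [0.54833172 2.13269342 0.00788366] [-0.00691203  0.00139564 -0.99997514]
```

Call:
step_arm([
  [[0, 8, -6], [0, 0, 0], 3],
  [[0, 16, -11], [0, 0, 0], 3],
  [[0, 23, -15], [0, 0, 0], 3],
  [[0, 30, -18], [0, 0, 0], 3],
  [[0, 37, -21], [0, 0, 0], 3],
  [[0, 43, -23], [0, 0, 0], 3],
  [[0, 43, -23], [0, 0, 0], 3],
  [[0, 43, -23], [0, 0, 0], 3],
])

```text
clock: 10.17
tcp_pos: [0.5961, -0.0729, 0.2307]
orientation: [-0.001, 0.784, 0.621, -0.001]
wrist_force: [-4.5, 1.0, 5.3]
finger_gap: 0.0082
grip_force: 39.8
```

```bash
python3 -c "
from h import *
x,r=tool();d=x['tcp_pos']-[.4808,-.0456,.0985];print(d@bx,d@by,d[2],x['wrist_force'],x['ft_torque'],r.apply([0,0,1]))
a,b=.173-d@bx,.042+d[2];print(np.hypot(a,b),np.degrees(np.arctan2(b,a))-13.65)
import cv2
cv2.imwrite('pics/s6.png',imaging.read_camera('side')[:,:,::-1])"
```

```text
0.11844174366278164 0.0003649283417248812 0.13222301584274712 [-4.51365103  0.9506302   5.27018452] [ 0.32441528  1.10634721 -0.03990291] [-2.85449545e-03  5.63785498e-04 -9.99995767e-01]
0.18256577604770216 58.96195723976768
```

```bash
cat > ang.py <<'E'
from h import *
import cv2
def pr(n,X):
    p=imaging.camera_params(n);K=p['camera_matrix'];T=p['pose']
    c=(np.atleast_2d(X)-T[:3,3])@T[:3,:3];q=(c*[1,-1,-1])@K.T;return q[:,:2]/q[:,2:]
HL=np.array([.6744,.025,.102]);HR=np.array([.6211,-.1979,.102]); UP=np.array([0,0,1.])
L=.204
def pt(H,th,l,n): return H+l*(-np.cos(th)*bx+np.sin(th)*UP)+n*(np.sin(th)*bx+np.cos(th)*UP)
def score(img,n,H,th,nn,ends):
    g=cv2.GaussianBlur(img.astype(np.float32),(0,0),.8)
    P=np.array([pt(H,th,l,nn) for l in ends]) ; uv=pr(n,P)
    d=uv[-1]-uv[0];nrm=np.array([-d[1],d[0]])/np.linalg.norm(d)
    s=lambda q:cv2.remap(g,q[:,0].astype(np.float32)[:,None],q[:,1].astype(np.float32)[:,None],cv2.INTER_LINEAR)[:,0]
    return np.linalg.norm(s(uv+nrm*1.5)-s(uv-nrm*1.5),axis=1).mean()
if __name__=="__main__":
    for n in("side","top"):
        img=imaging.read_camera(n)
        for H,nm in((HL,"L"),(HR,"R")):
            A=np.arange(44,76,1)
            for nn in(-.002,.002):
                S=[score(img,n,H,np.radians(a),nn,np.linspace(.03,.195,60)) for a in A]
                o=np.argsort(S)[::-1][:5]; print(n,nm,nn,[(int(A[i]),round(float(S[i]),1)) for i in o],"med",round(float(np.median(S)),1))
        print(n,"corner L,R at 60:",pr(n,[pt(HL,1.047,L,0),pt(HR,1.047,L,0)]).round(0).tolist())
E
python3 ang.py
```

```text
side L -0.002 [(60, 44.5), (61, 41.9), (62, 38.3), (63, 32.8), (59, 31.8)] med 19.4
side L 0.002 [(58, 53.1), (59, 50.5), (57, 40.4), (60, 35.7), (56, 30.3)] med 15.5
side R -0.002 [(55, 56.2), (54, 50.5), (56, 48.9), (58, 48.9), (59, 48.5)] med 39.4
side R 0.002 [(54, 54.2), (53, 51.0), (56, 50.6), (57, 49.6), (55, 49.6)] med 38.9
side corner L,R at 60: [[315.0, 134.0], [369.0, 102.0]]
top L -0.002 [(75, 75.7), (55, 49.3), (54, 48.5), (56, 47.9), (57, 45.2)] med 25.1
top L 0.002 [(74, 107.4), (75, 99.9), (73, 72.0), (53, 48.8), (54, 48.5)] med 30.2
top R -0.002 [(58, 109.1), (59, 104.9), (60, 101.6), (57, 99.4), (61, 89.0)] med 48.7
top R 0.002 [(57, 108.0), (56, 105.2), (58, 104.6), (59, 97.4), (55, 97.2)] med 49.8
top corner L,R at 60: [[311.0, 185.0], [411.0, 223.0]]
```

Both cameras and the tool's travel agree on about 59 degrees. I'll let it settle, then hand in.

Call:
step_arm([
  [[0, 2, -0.5], [0, 0, 0], 3],
  [[0, 2, -0.5], [0, 0, 0], 3],
  [[0, 2, -0.5], [0, 0, 0], 3],
  [[0, 2, -0.5], [0, 0, 0], 3],
  [[0, 2, -0.5], [0, 0, 0], 3],
  [[0, 2, -0.5], [0, 0, 0], 3],
  [[0, 2, -0.5], [0, 0, 0], 3],
  [[0, 2, -0.5], [0, 0, 0], 3],
])

```text
clock: 10.98
tcp_pos: [0.5976, -0.0733, 0.2312]
orientation: [-0.001, 0.784, 0.621, -0.001]
wrist_force: [-5.1, 2.0, 5.0]
finger_gap: 0.0078
grip_force: 39.8
```

```bash
python3 ang.py | grep -E "side L|top R"; python3 -c "
from h import *
from workcell import env
x=telemetry.get_state();print(x['tcp_pos'],x['qvel'].round(3),x['wrist_force'],x['grip_force'],x['clock'])
print(env.hand_in())"
```

```text
side L -0.002 [(61, 44.7), (62, 40.6), (60, 38.7), (63, 36.1), (64, 31.1)] med 19.3
side L 0.002 [(59, 55.4), (60, 44.8), (58, 44.2), (57, 34.2), (61, 31.9)] med 15.6
top R -0.002 [(58, 101.8), (59, 101.1), (60, 100.3), (57, 91.1), (61, 90.6)] med 48.1
top R 0.002 [(57, 103.2), (58, 102.9), (59, 98.2), (56, 97.9), (55, 88.9)] med 48.7
[ 0.59756865 -0.0732507   0.23121555] [-0.001  0.002 -0.001 -0.001 -0.001  0.   ] [-4.03404385  0.88187186  5.47183534] 39.78659749031067 11.0833
the job is handed in; nothing more can be done
None
```

I handed the job in at about 11 s: the bolt was pushed to its stop in the yellow keeper, and the gripper is holding the lid still at about 59–60 degrees by its handle; hand-in returned no verdict.

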